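# Put the jumbled sockets back into the tool tray in size order

## Task

Move the four sockets from the aluminium channel into the four grey boxes of the red tool tray, one in each box, in order of size: the largest in the box next to the ratchet handle, the smallest in the box next to the extension bar. Leave every socket standing upright on the floor of its box, and leave the ratchet and the extension bar lying where they are.

Things in the scene. Friction and masses are not known exactly. Their poses are not given: they have to be found in the camera images.
- socket_13: The smallest of four chromed hex sockets: round, 22 mm across its upper half, foot 22 mm across, 38 mm tall, about 60 g, hex mouth up; origin at the centre of its underside, z up. The four stand in any order, 52 to 76 mm apart, in a straight aluminium channel 66 mm wide: floor 3 mm, lips 11 mm above the bench
- socket_21: The second smallest of four chromed hex sockets: round, 29 mm across its upper half, foot 27 mm across, 40 mm tall, about 90 g, hex mouth up; origin at the centre of its underside, z up. The four stand in any order, 52 to 76 mm apart, in a straight aluminium channel 66 mm wide: floor 3 mm, lips 11 mm above the bench
- socket_27: The second largest of four chromed hex sockets: round, 36.5 mm across its upper half, foot 31 mm across, 45 mm tall, about 150 g, hex mouth up; origin at the centre of its underside, z up. The four stand in any order, 52 to 76 mm apart, in a straight aluminium channel 66 mm wide: floor 3 mm, lips 11 mm above the bench
- socket_32: The largest of four chromed hex sockets: round, 43.5 mm across its upper half, foot 36 mm across, 50 mm tall, about 230 g, hex mouth up; origin at the centre of its underside, z up. The four stand in any order, 52 to 76 mm apart, in a straight aluminium channel 66 mm wide: floor 3 mm, lips 11 mm above the bench
- box_a: Fixed open grey plastic box, the end box at the row's -x end: 65 mm (its x, along the row) by 120 mm (y), walls 2 mm; origin at the centre of its underside, 5 mm above the bench; inner floor 2 mm and rim 22 mm above the origin. The four boxes a, b, c, d form a straight row along x, 66 mm apart, in a red tray (410 by 164 mm, walls 20 mm high)
- box_b: Fixed open grey plastic box, second, between box_a and box_c: 65 mm (its x, along the row) by 120 mm (y), walls 2 mm; origin at the centre of its underside, 5 mm above the bench; inner floor 2 mm and rim 22 mm above the origin. The four boxes a, b, c, d form a straight row along x, 66 mm apart, in a red tray (410 by 164 mm, walls 20 mm high)
- box_c: Fixed open grey plastic box, third, between box_b and box_d: 65 mm (its x, along the row) by 120 mm (y), walls 2 mm; origin at the centre of its underside, 5 mm above the bench; inner floor 2 mm and rim 22 mm above the origin. The four boxes a, b, c, d form a straight row along x, 66 mm apart, in a red tray (410 by 164 mm, walls 20 mm high)
- box_d: Fixed open grey plastic box, the end box at the row's +x end: 65 mm (its x, along the row) by 120 mm (y), walls 2 mm; origin at the centre of its underside, 5 mm above the bench; inner floor 2 mm and rim 22 mm above the origin. The four boxes a, b, c, d form a straight row along x, 66 mm apart, in a red tray (410 by 164 mm, walls 20 mm high)
- ratchet: Ratchet handle, 142 mm long along its y, steel head (34 mm wide, 27 mm high) at +y, black grip at -y, lying loose across one end bay of the red tray, beside box_a or box_d, 69 mm from that box's centre; origin under the middle. It marks the ratchet end and must stay there
- extension: Steel extension bar, 129 mm long along its y, 12 mm thick with a 22 mm wide head, 20 mm high, no grip, lying loose across the other end bay of the red tray, 69 mm from the nearest box's centre; origin under the middle. It must stay there

How it is judged (in metres and radians):
At the end, for the whole second after the job is handed in: Each socket stands in its own box, in size order with the largest next to the ratchet: its axis within 22 mm of the box's middle along the row and 50 mm across it, its underside on the box floor (less than 8 mm above the box's origin), tilted less than 0.15 rad, released and at rest (((horizontal distance between ratchet and box_a below 0.11 m and (x of socket_32 in the frame of box_a between -0.022 and 0.022 m and y of socket_32 in the frame of box_a between -0.05 and 0.05 m and z of socket_32 in the frame of box_a below 0.008 m and angle between socket_32's own z axis and vertical below 0.15 rad) and (x of socket_27 in the frame of box_b between -0.022 and 0.022 m and y of socket_27 in the frame of box_b between -0.05 and 0.05 m and z of socket_27 in the frame of box_b below 0.008 m and angle between socket_27's own z axis and vertical below 0.15 rad) and (x of socket_21 in the frame of box_c between -0.022 and 0.022 m and y of socket_21 in the frame of box_c between -0.05 and 0.05 m and z of socket_21 in the frame of box_c below 0.008 m and angle between socket_21's own z axis and vertical below 0.15 rad) and (x of socket_13 in the frame of box_d between -0.022 and 0.022 m and y of socket_13 in the frame of box_d between -0.05 and 0.05 m and z of socket_13 in the frame of box_d below 0.008 m and angle between socket_13's own z axis and vertical below 0.15 rad)) or (horizontal distance between ratchet and box_d below 0.11 m and (x of socket_32 in the frame of box_d between -0.022 and 0.022 m and y of socket_32 in the frame of box_d between -0.05 and 0.05 m and z of socket_32 in the frame of box_d below 0.008 m and angle between socket_32's own z axis and vertical below 0.15 rad) and (x of socket_27 in the frame of box_c between -0.022 and 0.022 m and y of socket_27 in the frame of box_c between -0.05 and 0.05 m and z of socket_27 in the frame of box_c below 0.008 m and angle between socket_27's own z axis and vertical below 0.15 rad) and (x of socket_21 in the frame of box_b between -0.022 and 0.022 m and y of socket_21 in the frame of box_b between -0.05 and 0.05 m and z of socket_21 in the frame of box_b below 0.008 m and angle between socket_21's own z axis and vertical below 0.15 rad) and (x of socket_13 in the frame of box_a between -0.022 and 0.022 m and y of socket_13 in the frame of box_a between -0.05 and 0.05 m and z of socket_13 in the frame of box_a below 0.008 m and angle between socket_13's own z axis and vertical below 0.15 rad))) and linear speed of each of socket_13, socket_21, socket_27, socket_32 below 0.02 m/s and contact force between each of socket_13, socket_21, socket_27, socket_32 and the fingers below 0.3 N); the robot touches nothing.
It fails at once if the ratchet or the extension bar is shifted by more than 12 mm (distance of any of ratchet, extension from where it was at the start of the episode above 0.012 m).
It also fails if it takes over 102 s, if anything falls off the work surface, if the arm or the gripper's body presses on something with over 40 N, if the wrist force passes 120 N, or if a joint passes its speed limit or range.

## Robot

A 6-joint arm with a two-finger parallel gripper is mounted at the origin on the work surface. World frame = base frame: x ahead of the robot, y to its left, z up, the work surface at z = 0. Lengths are in m, angles in degrees, forces in N, time in s.
With the tool pointing down it reaches from about 0.4 to 0.825 m from the base axis. Payload 7 kg.
Tool frame: the origin (TCP) lies midway between the tips of the shut fingers; the grasp point (between the pads) lies 19 mm behind it; z points along the fingers, y is the line along which they close (so a half turn about z gives the same grasp; the last joint's range is limited). The gripper opens to 88 mm and grips with 3 to 60 N. Pads are 19 mm wide; open, the fingers measure 130 mm over their backs; the gripper's body (78 mm by 193 mm) begins 47 mm behind the grasp point.
Start: joints at [84.288, 20.546, 0.682, 0, -70.136, -16.507], TCP at [0.255, 0.625, 0.227] pointing down, gripper open.
Joint ranges: [-176.03, 176.03], [-82.01, 121.73], [-58.28, 71.71], [-173.87, 95.51], [-174.79, -0.11], [-173.66, 173.66]. Speed limits (degrees/s): [136.94, 136.94, 172.46, 180, 180, 180].

## Interface

Orientations are given as [roll, pitch, yaw] about the fixed x, y, z axes, in that order (R = Rz(yaw) Ry(pitch) Rx(roll)).
In Python, from plant import ctrl gives the robot as it stands. The module is installed in compiled form; this text tells all that it offers.
- The arm moves only by the tool send_rows, never from a script. Its argument "plan" is a list that holds one entry, the list of rows, each a list of 6 numbers: the shift along the tool's x, y, z in cm, then the turn, a rotation vector about the tool's x, y, z in degrees. A call has 1 to 8 rows; each row is the pose to reach, as a shift and turn from the pose commanded when the call began, along the tool's axes at that moment; what a row does not reach only later rows make up. A row lasts 1/12 s, in which the tool goes at most 41.7 mm and 7.16 degrees, less where a joint would pass 70% of its speed; a pose out of reach is approached as far as the arm can. A call with a gripper value outside its range is refused whole. "fingers" is the opening, from 0 (shut) to 1 (fully open), set as the call begins (left out, the last holds). The fingers move at their own pace and stop on an object; the grip force is fixed at half the most. Time passes only in rows, so rows that repeat a pose let the fingers close. It gives the time, the measured TCP pose, the force, the opening and the grip force at its end, in the units of the state.
- ctrl.get_obs(): the state, without advancing time (a new reading comes with each control period).
- ctrl.snapshot(name): name is "side" or "top" or "wrist"; returns a dict with "img" (384x512x3 uint8, red, green, blue), "K" (3x3 intrinsics, pixels), "pose" (4x4, takes a point from camera to world coordinates). Camera axes: x right, y down, z forward; pixel columns grow to the right and rows downward; lengths in m; the calibration is good to about 2 mm. A picture is of the moment at which its call begins. There is no depth.
- ctrl.close_job(): hands the job in; it is judged then, once.
The state is a dict: "clock": time; "joint_pos": joint angles; "qvel": joint speeds; "tau": joint torques, N m; "tool_pos": TCP position; "orientation": TCP orientation; "force": force on the tool from outside, world axes, zero at the start; "moment": the same for the moment, N m; "opening": finger opening in m; "gripper_force": force on a finger pad.
Only numpy, scipy, OpenCV 4.12 (cv2) and the standard library are available. Lean on these libraries where they do the work, as an engineer would, in place of code of your own. Each camera call takes 0.05 s, during which the arm holds its last target. There are 200 camera calls.

## Working session

There is one attempt and no reset: what is moved stays moved. The work goes in short steps, Python scripts to look and compute and a tool call to move; the robot and the scene stay as the last step left them, time stands still between calls to the robot, and variables do not carry over. Pictures are saved under pics/ and viewed, at most 14 in all, crops included, and the job is handed in when it is done.

Besides the shell and the picture viewer there is one more tool, called after "Call:" as name(argument=value, ...), one argument or row to a line, values as JSON. send_rows: Moves the arm, as the interface text tells. Its arguments: {"type":"object","properties":{"plan":{"type":"array","items":{"type":"array","items":{"type":"array","items":{"type":"number"}}}},"fingers":{"type":"number"}},"required":["plan"]}

```bash
mkdir -p pics; python3 - <<'E'
from plant import ctrl
import cv2,numpy as np
o=ctrl.get_obs();print({k:np.round(v,3) for k,v in o.items()})
for n in("top","side"):
    s=ctrl.snapshot(n);cv2.imwrite(f"pics/{n}0.png",s["img"][:,:,::-1]);np.savez(f"pics/{n}0.npz",**s);print(n,np.round(s["K"],1).tolist(),np.round(s["pose"],3).tolist())
E
```

```text
{'clock': np.float64(0.0), 'joint_pos': array([ 8.4288e+01,  2.0589e+01,  6.3400e-01, -2.0000e-02, -7.0134e+01,
       -1.6508e+01]), 'qvel': array([ 0.057,  0.004,  0.03 ,  0.129, -0.06 ,  0.034]), 'tau': array([-0.0000e+00, -5.8273e+01,  2.9304e+01,  6.9970e+00,  7.0000e-03,
       -0.0000e+00]), 'tool_pos': array([0.255, 0.624, 0.226]), 'orientation': array([ 1.79909e+02, -7.00000e-03, -2.22270e+01]), 'force': array([ 0.226, -0.115,  0.819]), 'moment': array([-0.01 ,  0.013,  0.074]), 'gripper_force': np.float64(0.0), 'opening': np.float64(0.087)}
top [[406.7, 0.0, 258.1], [0.0, 406.7, 196.6], [0.0, 0.0, 1.0]] [[-0.019, -0.985, 0.173, 0.396], [-1.0, 0.019, -0.002, 0.001], [-0.002, -0.173, -0.985, 0.848], [0.0, 0.0, 0.0, 1.0]]
side [[479.5, 0.0, 245.8], [0.0, 479.5, 184.4], [0.0, 0.0, 1.0]] [[0.946, -0.175, 0.274, 0.319], [-0.325, -0.509, 0.797, -0.684], [-0.0, -0.843, -0.539, 0.531], [0.0, 0.0, 0.0, 1.0]]
```

View pics/top0.png

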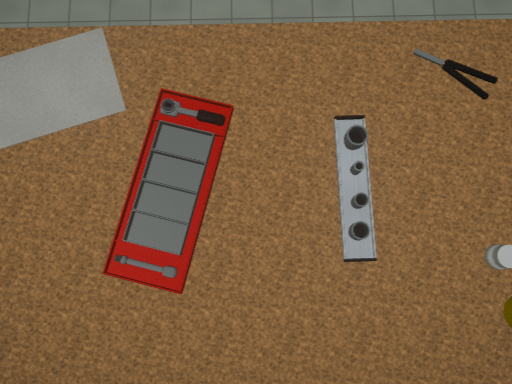

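View pics/side0.png

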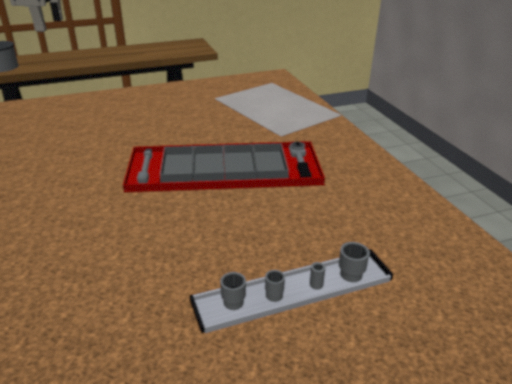

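The top view shows the ratchet at (190,112), at the far end of the tray, and the bar at (146,267). The sockets, from the far end, are 32 at (356,135), 13 at (358,168), 21 at (361,200) and 27 at (360,231). The side view agrees.

```bash
cat > h.py <<'E'
import numpy as np,cv2
def ray(s,uv,z):
    uv=np.atleast_2d(np.float64(uv));P=s["pose"]
    d=np.c_[uv,np.ones(len(uv))]@np.linalg.inv(s["K"]).T@P[:3,:3].T
    return P[:3,3]+d*((z-P[2,3])/d[:,2])[:,None]
def proj(s,p):
    P=s["pose"];c=(np.atleast_2d(p)-P[:3,3])@P[:3,:3]
    q=c@s["K"].T;return q[:,:2]/q[:,2:]
def snap(n,f):
    from plant import ctrl
    s=ctrl.snapshot(n);np.savez(f"pics/{f}.npz",**s);cv2.imwrite(f"pics/{f}.png",s["img"][:,:,::-1]);return s
E
python3 - <<'E'
from h import *
s=dict(np.load("pics/top0.npz"));im=s["img"];hsv=cv2.cvtColor(im,cv2.COLOR_RGB2HSV)
# tray: red outer outline
red=((hsv[...,1]>180)&((hsv[...,0]<6)|(hsv[...,0]>174))&(hsv[...,2]>90)).astype(np.uint8)
c=max(cv2.findContours(red,cv2.RETR_EXTERNAL,cv2.CHAIN_APPROX_NONE)[0],key=cv2.contourArea)
w=ray(s,c[:,0],0.02);r=cv2.minAreaRect((w[:,:2]*1000).astype(np.float32));print("tray",r)
# boxes: grey regions inside tray
m=np.zeros(red.shape,np.uint8);cv2.drawContours(m,[cv2.convexHull(c)],-1,1,-1)
g=(m>0)&(hsv[...,1]<60)&(hsv[...,2]>100)
n,l,st,ce=cv2.connectedComponentsWithStats(g.astype(np.uint8),connectivity=4)
for i in range(1,n):
    if st[i,4]>60:
        p=np.argwhere(l==i)[:,::-1]
        rr=cv2.minAreaRect((ray(s,p,0.007)[:,:2]*1000).astype(np.float32));print("grey",st[i],ce[i],rr)
# sockets: dark in channel
for n_,uv,h in(("32",(356,135),.053),("13",(358,168),.041),("21",(361,200),.043),("27",(360,231),.048)):
    print(n_,ray(s,uv,h)[0].round(3))
top=cv2.resize(im[95:275,320:400],None,fx=3,fy=3,interpolation=cv2.INTER_CUBIC)
t2=cv2.resize(im[85:295,100:240],None,fx=2.5,fy=2.5,interpolation=cv2.INTER_CUBIC)
H=max(len(top),len(t2));cv=np.zeros((H,top.shape[1]+t2.shape[1],3),np.uint8);cv[:len(top),:top.shape[1]]=top;cv[:len(t2),top.shape[1]:]=t2
cv2.imwrite("pics/crop.png",cv[:,:,::-1])
snap("wrist","w0")
E
```

```text
tray ((567.4019165039062, 181.22544860839844), (164.6637420654297, 408.5336608886719), 74.70288848876953)
grey [178 107  20   9  87] [187.1954023  111.02298851] ((736.633544921875, 150.219970703125), (41.544212341308594, 10.5789794921875), 75.31725311279297)
grey [ 156  125   56   36 1266] [183.46445498 142.90363349] ((665.3143920898438, 157.54489135742188), (110.3090591430664, 55.802879333496094), 74.51720428466797)
grey [ 147  154   57   38 1392] [174.875      172.07112069] ((600.678955078125, 174.8223114013672), (111.13846588134766, 58.341556549072266), 74.8494873046875)
grey [ 136  183   60   40 1496] [165.97593583 202.34759358] ((535.9737548828125, 193.08712768554688), (112.12384796142578, 59.63169860839844), 74.74201202392578)
grey [ 127  213   60   42 1615] [156.73560372 233.00371517] ((471.8756103515625, 210.4345703125), (112.1823501586914, 62.10115432739258), 74.93376159667969)
grey [127 260  47  17 228] [152.77631579 267.68859649] ((400.4540100097656, 223.79493713378906), (96.92408752441406, 17.486976623535156), 78.36351013183594)
32 [ 0.66  -0.203  0.053]
13 [ 0.593 -0.206  0.041]
21 [ 0.527 -0.207  0.043]
27 [ 0.464 -0.2    0.048]
```

View pics/crop.png

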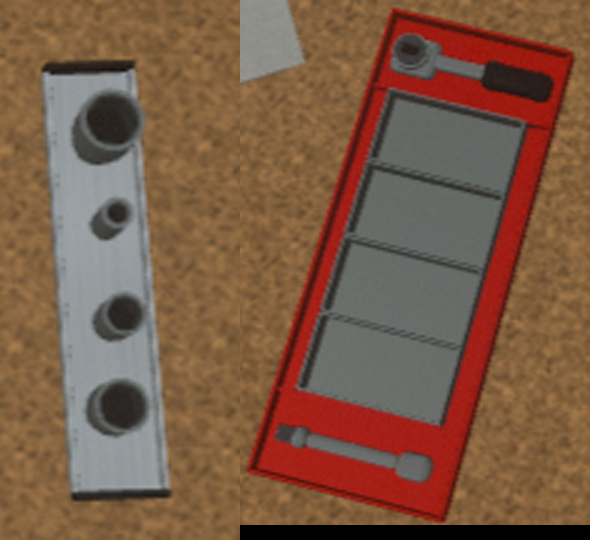

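View pics/w0.png

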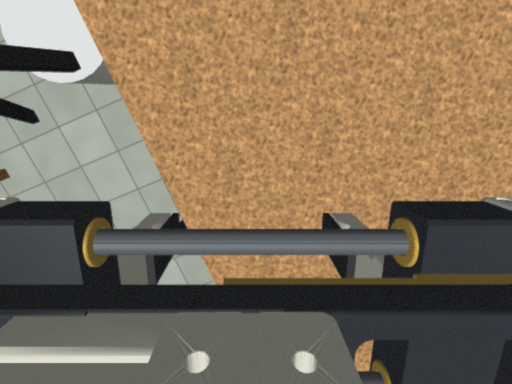

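```bash
cat >> h.py <<'E'
def go(x,y,z,yaw):
    from plant import ctrl
    from scipy.spatial.transform import Rotation as R
    o=ctrl.get_obs();A=R.from_euler("xyz",o["orientation"],degrees=True);B=R.from_euler("xyz",[180,0,yaw],degrees=True)
    d=A.inv().apply(np.array([x,y,z])-o["tool_pos"])*100
    print("t",o["clock"].round(2),"at",o["tool_pos"].round(4),"open",o["opening"].round(4),"-> shift cm",d.round(2),"turn",(A.inv()*B).as_rotvec(degrees=True).round(1),"rows",round(max(np.linalg.norm(d)/4.17,abs(yaw-o["orientation"][2])/7.16),1))
E
python3 - <<'E'
from h import *
s=dict(np.load("pics/top0.npz"));q=dict(np.load("pics/side0.npz"))
# channel: bright low-saturation region
a=ray(s,[(320+43/3,95+68/3),(320+75/3,95+495/3),(320+133/3,95+66/3),(320+168/3,95+493/3)],.011);print("channel corners",a.round(3).tolist(),np.degrees(np.arctan2(*(a[0]-a[1])[[1,0]])),np.degrees(np.arctan2(*(a[2]-a[3])[[1,0]])))
hsv=cv2.cvtColor(s["img"],cv2.COLOR_RGB2HSV);hq=cv2.cvtColor(q["img"],cv2.COLOR_RGB2HSV)
def mouth(s,uv,thr):
    g=cv2.resize(cv2.cvtColor(s["img"],cv2.COLOR_RGB2GRAY),None,fx=4,fy=4,interpolation=cv2.INTER_CUBIC)
    m=(g<thr).astype(np.uint8);n,l,st,ce=cv2.connectedComponentsWithStats(m)
    best=min((i for i in range(1,n) if 150<st[i,4]<9000),key=lambda i:np.hypot(*((ce[i]-1.5)/4-uv)))
    return (ce[best]-1.5)/4,st[best,2:]/4
for n,ut,h in(("32",(356.7,135.3),.053),("13",(359.3,166),.041),("21",(361.7,199.7),.043),("27",(361.3,229.7),.048)):
    p=ray(s,ut,h)[0]; m,b=mouth(s,ut,60);uq=proj(q,p)[0];mq,bq=mouth(q,uq,60)
    print(n,"click",p.round(4),"dark",m.round(1),b.round(1),ray(s,m,h)[0].round(4),"| side proj",uq.round(1),"dark",mq.round(1),bq,ray(q,mq,h)[0].round(4))
b=cv2.resize(q["img"][225:335,185:400],None,fx=3.5,fy=3.5,interpolation=cv2.INTER_CUBIC);cv2.imwrite("pics/sidecrop.png",b[:,:,::-1])
go(.66,-.2,.227,4)
E
```

```text
channel corners [[0.714, -0.169, 0.011], [0.409, -0.175, 0.011], [0.714, -0.234, 0.011], [0.409, -0.238, 0.011]] 1.1354737647872344 0.7848133303771133
32 click [ 0.6591 -0.2041  0.053 ] dark [356.9 134.5] [ 17.   16.  835.2] [ 0.6607 -0.2047  0.053 ] | side proj [354.1 249.3] dark [354.6 250.9] [ 22.25  13.75 925.25] [ 0.6579 -0.2078  0.053 ]
13 click [ 0.5976 -0.2086  0.041 ] dark [358.6 165.6] [  6.    6.  114.2] [ 0.5986 -0.2073  0.041 ] | side proj [318.4 265.9] dark [317.8 266.7] [  7.5    4.5  104.25] [ 0.5961 -0.2098  0.041 ]
21 click [ 0.5275 -0.2085  0.043 ] dark [361.  199.1] [ 10.8  10.5 354.8] [ 0.5288 -0.2071  0.043 ] | side proj [274.9 275.5] dark [274.7 276.4] [ 14.5    9.25 418.  ] [ 0.5265 -0.21    0.043 ]
27 click [ 0.4669 -0.2027  0.048 ] dark [360.3 229.9] [ 14.2  14.8 646.5] [ 0.4666 -0.2006  0.048 ] | side proj [234.  279.9] dark [232.6 280.8] [ 19.25  13.5  802.5 ] [ 0.4645 -0.2038  0.048 ]Traceback (most recent call last):
  File "<stdin>", line 15, in <module>
  File "h.py", line 17, in go
    print("t",o["clock"].round(2),"at",o["tool_pos"].round(4),"open",o["opening"].round(4),"-> shift cm",d.round(2),"turn",(A.inv()*B).as_rotvec(degrees=True).round(1),"rows",round(max(np.linalg.norm(d)/4.17,abs(yaw-o["orientation"][2])/7.16),1))
              ^^^^^^^^^^^^^^^^
AttributeError: 'float' object has no attribute 'round'
```

View pics/sidecrop.png

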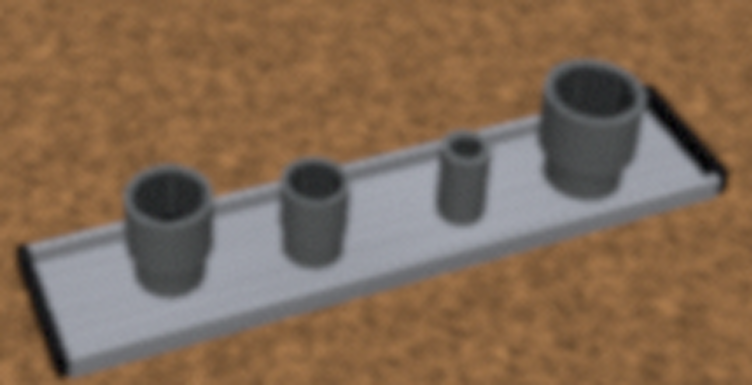

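Both views agree to about 3 mm: 32 at (.659,-.206), 13 at (.5975,-.2085), 21 at (.5275,-.2085) and 27 at (.4655,-.2025). The side crop confirms the sizes and the dark mouths.

```bash
sed -i 's/o\["clock"\].round(2)/round(o["clock"],2)/; s/o\["opening"\].round(4)/round(o["opening"],4)/' h.py; python3 -c "
from h import *
go(.659,-.206,.15,1)"
```

```text
t 0.15 at [0.2551 0.6245 0.2258] open 0.0874 -> shift cm [68.8  61.6   7.67] turn [  0.1   0.  -23.2] rows 22.2
```

Call:
send_rows(
  plan=[
    [[23, 20.5, 2.5, 0, 0, 0], [23, 20.5, 2.5, 0, 0, 0], [23, 20.5, 2.5, 0, 0, 0], [23, 20.5, 2.5, 0, 0, 0], [23, 20.5, 2.5, 0, 0, 0], [23, 20.5, 2.5, 0, 0, 0], [23, 20.5, 2.5, 0, 0, 0], [23, 20.5, 2.5, 0, 0, 0]],
  ],
  fingers=1,
)

```text
clock: 0.82
tool_pos: [0.3912, 0.3438, 0.2011]
orientation: [179.9, 0.0, -22.3]
force: [-0.1, 0.3, -0.6]
opening: 0.0877
gripper_force: 0.0
```

Call:
send_rows(
  plan=[
    [[23, 20.5, 2.5, 0, 0, 0], [23, 20.5, 2.5, 0, 0, 0], [23, 20.5, 2.5, 0, 0, 0], [23, 20.5, 2.5, 0, 0, 0], [23, 20.5, 2.5, 0, 0, 0], [23, 20.5, 2.5, 0, 0, 0], [23, 20.5, 2.5, 0, 0, 0], [23, 20.5, 2.5, 0, 0, 0]],
  ],
)

```text
clock: 1.48
tool_pos: [0.5268, 0.0676, 0.1759]
orientation: [179.9, 0.0, -22.3]
force: [0.5, 0.6, -0.1]
opening: 0.0877
gripper_force: 0.0
```

Call:
send_rows(
  plan=[
    [[22.8, 20.6, 2.5, 0, 0, -23.2], [22.8, 20.6, 2.5, 0, 0, -23.2], [22.8, 20.6, 2.5, 0, 0, -23.2], [22.8, 20.6, 2.5, 0, 0, -23.2], [22.8, 20.6, 2.5, 0, 0, -23.2], [22.8, 20.6, 2.5, 0, 0, -23.2], [22.8, 20.6, 2.5, 0, 0, -23.2], [22.8, 20.6, 2.5, 0, 0, -23.2]],
  ],
)

```text
clock: 2.15
tool_pos: [0.6598, -0.2087, 0.1505]
orientation: [180.0, 0.1, 0.9]
force: [0.8, 0.3, 0.1]
opening: 0.088
gripper_force: 0.0
```

```bash
python3 -c "
from h import *
go(.659,-.206,.023,1)"
```

```text
t 2.15 at [ 0.6598 -0.2087  0.1505] open 0.088 -> shift cm [-0.06 -0.27 12.75] turn [ 0.   0.1 -0.1] rows 3.1
```

Call:
send_rows(
  plan=[
    [[-0.1, -0.3, 4, 0, 0, 0], [-0.1, -0.3, 7, 0, 0, 0], [-0.1, -0.3, 10, 0, 0, 0], [-0.1, -0.3, 12, 0, 0, 0], [-0.1, -0.3, 12.75, 0, 0, 0], [-0.1, -0.3, 12.75, 0, 0, 0]],
  ],
)

```text
clock: 2.65
tool_pos: [0.6566, -0.2025, 0.0215]
orientation: [-180.0, 0.3, 1.0]
force: [-0.4, 0.7, -0.2]
opening: 0.0879
gripper_force: 0.0
```

Call:
send_rows(
  plan=[
    [[0, 0, 0, 0, 0, 0], [0, 0, 0, 0, 0, 0], [0, 0, 0, 0, 0, 0], [0, 0, 0, 0, 0, 0], [0, 0, 0, 0, 0, 0], [0, 0, 0, 0, 0, 0], [0, 0, 0, 0, 0, 0], [0, 0, 0, 0, 0, 0]],
  ],
  fingers=0.3,
)

```text
clock: 3.32
tool_pos: [0.6584, -0.2028, 0.0245]
orientation: [180.0, -0.0, 1.0]
force: [-0.9, -0.7, 2.9]
opening: 0.0432
gripper_force: 30.0
```

```bash
python3 -c "
from h import *
snap('side','s1')
go(.663,.155,.15,-15.3)"
```

```text
t 3.37 at [ 0.6584 -0.2028  0.0246] open 0.0428 -> shift cm [  1.09 -35.76 -12.56] turn [ 0.  -0.  16.3] rows 9.1
```

Call:
send_rows(
  plan=[
    [[0, 0, -2, 0, 0, 0], [0, 0, -5, 0, 0, 0], [0, 0, -8, 0, 0, 0], [0, 0, -10, 0, 0, 0], [0, 0, -10, 0, 0, 0]],
  ],
)

```text
clock: 3.78
tool_pos: [0.6607, -0.203, 0.1292]
orientation: [179.9, -0.4, 1.0]
force: [2.0, -0.6, -0.8]
opening: 0.0429
gripper_force: 30.0
```

Call:
send_rows(
  plan=[
    [[0.3, -4, 0, 0, 0, 4], [0.5, -8, 0, 0, 0, 8], [0.7, -12, 0, 0, 0, 12], [0.9, -16, 0, 0, 0, 16.3], [1, -20, 0, 0, 0, 16.3], [1, -24, 0, 0, 0, 16.3], [1.1, -28, 0, 0, 0, 16.3], [1.1, -32, 0, 0, 0, 16.3]],
  ],
)

```text
clock: 4.45
tool_pos: [0.6627, 0.1194, 0.1228]
orientation: [180.0, 0.1, -15.3]
force: [1.0, 0.1, -3.3]
opening: 0.043
gripper_force: 30.0
```

```bash
python3 -c "
from h import *
go(.663,.155,.125,-15.3)"
```

```text
t 4.45 at [0.6627 0.1194 0.1228] open 0.043 -> shift cm [-0.91 -3.44 -0.22] turn [ 0.   0.1 -0. ] rows 0.9
```

Call:
send_rows(
  plan=[
    [[-0.9, -3.4, 2, 0, 0, 0], [-0.9, -3.4, 5, 0, 0, 0], [-0.9, -3.4, 5, 0, 0, 0], [-0.9, -3.4, 5, 0, 0, 0], [-0.9, -3.4, 5, 0, 0, 0]],
  ],
)

```text
clock: 4.87
tool_pos: [0.6642, 0.1522, 0.0744]
orientation: [180.0, 0.0, -15.3]
force: [-0.1, -0.0, -1.9]
opening: 0.0432
gripper_force: 30.0
```

```bash
python3 -c "
from h import *
s=snap('side','s2');t=snap('top','t2')
cv2.imwrite('pics/v2.png',np.hstack([cv2.resize(s['img'][100:260,100:350],None,fx=1.6,fy=1.6),cv2.resize(t['img'][85:245,100:300],None,fx=1.6,fy=1.6)])[:,:,::-1])
go(.663,.155,.029,-15.3)"
```

```text
t 4.97 at [0.665  0.1521 0.0756] open 0.0433 -> shift cm [-0.28 -0.22  4.66] turn [-0.1 -0.1 -0.1] rows 1.1
```

View pics/v2.png

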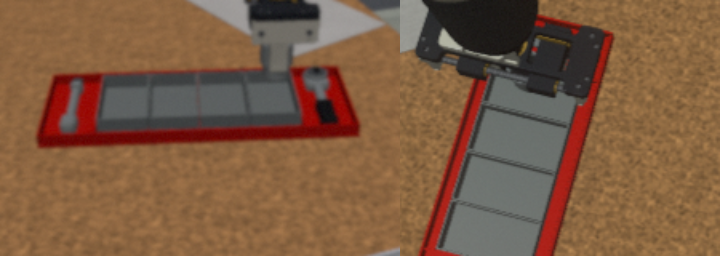

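The gripper is over the far box, beside the ratchet, so I lower the socket.

Call:
send_rows(
  plan=[
    [[-0.2, -0.2, 2, 0, 0, 0], [-0.2, -0.2, 3.5, 0, 0, 0], [-0.2, -0.2, 4.3, 0, 0, 0], [-0.2, -0.2, 4.5, 0, 0, 0], [-0.2, -0.2, 4.6, 0, 0, 0], [-0.2, -0.2, 4.6, 0, 0, 0], [-0.2, -0.2, 4.6, 0, 0, 0]],
  ],
)

```text
clock: 5.55
tool_pos: [0.6634, 0.1553, 0.0293]
orientation: [-179.9, -0.1, -15.3]
force: [0.1, 0.2, -2.5]
opening: 0.0434
gripper_force: 30.0
```

Call:
send_rows(
  plan=[
    [[0, 0, 0.1, 0, 0, 0], [0, 0, 0.1, 0, 0, 0], [0, 0, 0.1, 0, 0, 0]],
  ],
)

```text
clock: 5.8
tool_pos: [0.6635, 0.1554, 0.0285]
orientation: [-179.9, -0.1, -15.3]
force: [-1.0, -0.4, 5.6]
opening: 0.043
gripper_force: 30.0
```

Contact with the box floor. I release with a limited opening (62 mm) and lift.

Call:
send_rows(
  plan=[
    [[0, 0, 0, 0, 0, 0], [0, 0, 0, 0, 0, 0], [0, 0, 0, 0, 0, 0], [0, 0, 0, 0, 0, 0], [0, 0, 0, 0, 0, 0], [0, 0, -1, 0, 0, 0], [0, 0, -2.5, 0, 0, 0], [0, 0, -5, 0, 0, 0]],
  ],
  fingers=0.7,
)

```text
clock: 6.47
tool_pos: [0.6611, 0.1546, 0.0757]
orientation: [179.8, 0.2, -15.3]
force: [-0.4, 0.8, -0.5]
opening: 0.0613
gripper_force: 0.0
```

Call:
send_rows(
  plan=[
    [[0, 0, -3, 0, 0, 0], [0, 0, -5, 0, 0, 0], [0, 0, -5, 0, 0, 0]],
  ],
  fingers=1,
)

```text
clock: 6.72
tool_pos: [0.6655, 0.1561, 0.1335]
orientation: [-179.7, -0.4, -15.3]
force: [0.5, -0.1, -0.2]
opening: 0.0758
gripper_force: 0.0
```

```bash
python3 -c "
from h import *
go(.4655,-.2025,.13,1)"
```

```text
t 6.72 at [0.6655 0.1561 0.1335] open 0.0758 -> shift cm [-9.85 39.87  0.09] turn [ -0.2  -0.4 -16.3] rows 9.8
```

Call:
send_rows(
  plan=[
    [[-7.9, 31.9, 0, 0, 0, 0], [-7.9, 31.9, 0, 0, 0, 0], [-7.9, 31.9, 0, 0, 0, 0], [-7.9, 31.9, 0, 0, 0, 0], [-7.9, 31.9, 0, 0, 0, 0], [-7.9, 31.9, 0, 0, 0, 0], [-7.9, 31.9, 0, 0, 0, 0], [-7.9, 31.9, 0, 0, 0, 0]],
  ],
)

```text
clock: 7.38
tool_pos: [0.5006, -0.1333, 0.1278]
orientation: [-180.0, -0.0, -15.3]
force: [0.9, -1.1, -0.3]
opening: 0.0875
gripper_force: 0.0
```

Call:
send_rows(
  plan=[
    [[-2, 8, 0, 0, 0, -16.3], [-2, 8, 0, 0, 0, -16.3], [-2, 8, 0, 0, 0, -16.3], [-2, 8, 0, 0, 0, -16.3], [-2, 8, 0, 0, 0, -16.3], [-2, 8, 0, 0, 0, -16.3], [-2, 8, 0, 0, 0, -16.3]],
  ],
)

```text
clock: 7.97
tool_pos: [0.4624, -0.2027, 0.1272]
orientation: [180.0, -0.0, 1.0]
force: [-0.2, 0.7, 0.5]
opening: 0.0874
gripper_force: 0.0
```

```bash
python3 -c "
from h import *
s=snap('side','s3');t=snap('top','t3')
cv2.imwrite('pics/v3.png',np.hstack([cv2.resize(s['img'][120:220,110:340],None,fx=1.9,fy=1.9),cv2.resize(t['img'][85:185,130:300],None,fx=1.9,fy=1.9)])[:,:,::-1])
go(.4655,-.2025,.0195,1)"
```

```text
t 8.07 at [ 0.4623 -0.2027  0.127 ] open 0.0877 -> shift cm [ 3.200e-01 -1.000e-02  1.075e+01] turn [-0.  0.  0.] rows 2.6
```

View pics/v3.png

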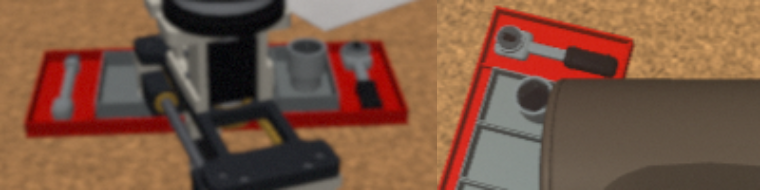

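The largest socket stands upright in the ratchet-end box (top crop, about (536,98)). Next is 27.

Call:
send_rows(
  plan=[
    [[0.3, 0, 3, 0, 0, 0], [0.3, 0, 6, 0, 0, 0], [0.3, 0, 9, 0, 0, 0], [0.3, 0, 10.3, 0, 0, 0], [0.3, 0, 10.75, 0, 0, 0], [0.3, 0, 10.75, 0, 0, 0], [0.3, 0, 10.75, 0, 0, 0]],
  ],
)

```text
clock: 8.65
tool_pos: [0.4655, -0.2032, 0.0201]
orientation: [180.0, -0.0, 1.0]
force: [0.7, -0.5, 0.3]
opening: 0.0875
gripper_force: 0.0
```

Call:
send_rows(
  plan=[
    [[0, 0, 0, 0, 0, 0], [0, 0, 0, 0, 0, 0], [0, 0, 0, 0, 0, 0], [0, 0, 0, 0, 0, 0], [0, 0, 0, 0, 0, 0], [0, 0, 0, 0, 0, 0], [0, 0, 0, 0, 0, 0], [0, 0, 0, 0, 0, 0]],
  ],
  fingers=0.2,
)

```text
clock: 9.32
tool_pos: [0.4647, -0.2034, 0.0196]
orientation: [-180.0, -0.0, 1.0]
force: [-0.5, 1.0, 2.1]
opening: 0.04
gripper_force: 0.5
```

Call:
send_rows(
  plan=[
    [[0, 0, -2, 0, 0, 0], [0, 0, -5, 0, 0, 0], [0, 0, -8, 0, 0, 0], [0, 0, -10, 0, 0, 0], [0, 0, -10, 0, 0, 0]],
  ],
)

```text
clock: 9.73
tool_pos: [0.4672, -0.2039, 0.1238]
orientation: [179.9, -0.4, 1.0]
force: [0.9, -0.6, -1.7]
opening: 0.036
gripper_force: 30.0
```

```bash
python3 -c "
from h import *
go(.599,.1725,.12,-15.3)"
```

```text
t 9.73 at [ 0.4672 -0.2039  0.1238] open 0.036 -> shift cm [ 13.84 -37.4    0.43] turn [ 0.  -0.4 16.3] rows 9.6
```

Call:
send_rows(
  plan=[
    [[11.4, -31, 0, 0, 0, 0], [11.4, -31, 0, 0, 0, 0], [11.4, -31, 0, 0, 0, 0], [11.4, -31, 0, 0, 0, 0], [11.4, -31, 0, 0, 0, 0], [11.4, -31, 0, 0, 0, 0], [11.4, -31, 0, 0, 0, 0], [11.4, -31, 0, 0, 0, 0]],
  ],
)

```text
clock: 10.4
tool_pos: [0.5733, 0.1107, 0.1187]
orientation: [180.0, 0.1, 1.0]
force: [1.5, -0.3, -1.4]
opening: 0.0362
gripper_force: 30.0
```

Call:
send_rows(
  plan=[
    [[2.5, -6.4, 0, 0, 0, 16.3], [2.5, -6.4, 0, 0, 0, 16.3], [2.5, -6.4, 0, 0, 0, 16.3], [2.5, -6.4, 0, 0, 0, 16.3], [2.5, -6.4, 0, 0, 0, 16.3], [2.5, -6.4, 0, 0, 0, 16.3]],
  ],
)

```text
clock: 10.9
tool_pos: [0.5966, 0.172, 0.1189]
orientation: [180.0, 0.1, -15.3]
force: [-0.0, -0.1, -1.4]
opening: 0.0357
gripper_force: 30.0
```

```bash
python3 -c "
from h import *
s=snap('side','s4')
go(.599,.1725,.026,-15.3)
cv2.imwrite('pics/v4.png',cv2.resize(s['img'][80:220,110:340],None,fx=2.5,fy=2.5)[:,:,::-1])"
```

```text
t 10.95 at [0.5968 0.1719 0.1193] open 0.0363 -> shift cm [ 0.2  -0.12  9.33] turn [0. 0. 0.] rows 2.2
```

View pics/v4.png

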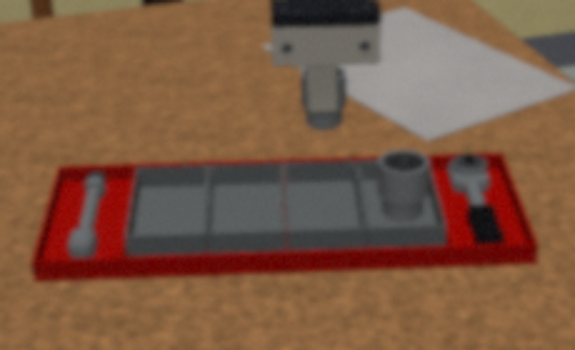

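Socket 27 hangs upright below the fingers at about (323,115), and 32 stands in its box. I lower 27, watching for contact.

Call:
send_rows(
  plan=[
    [[0.2, -0.1, 3, 0, 0, 0], [0.2, -0.1, 6, 0, 0, 0], [0.2, -0.1, 8, 0, 0, 0], [0.2, -0.1, 9, 0, 0, 0], [0.2, -0.1, 9.2, 0, 0, 0], [0.2, -0.1, 9.3, 0, 0, 0], [0.2, -0.1, 9.3, 0, 0, 0]],
  ],
)

```text
clock: 11.53
tool_pos: [0.5995, 0.172, 0.0278]
orientation: [180.0, -0.0, -15.3]
force: [-1.3, -1.4, 1.1]
opening: 0.0358
gripper_force: 30.0
```

Call:
send_rows(
  plan=[
    [[0, 0, 0.1, 0, 0, 0], [0, 0, 0.1, 0, 0, 0], [0, 0, 0.1, 0, 0, 0]],
  ],
)

```text
clock: 11.78
tool_pos: [0.5997, 0.1721, 0.0277]
orientation: [180.0, -0.1, -15.3]
force: [-4.8, -4.2, 11.7]
opening: 0.0356
gripper_force: 30.0
```

Call:
send_rows(
  plan=[
    [[0, 0, 0, 0, 0, 0], [0, 0, 0, 0, 0, 0], [0, 0, 0, 0, 0, 0], [0, 0, 0, 0, 0, 0], [0, 0, 0, 0, 0, 0], [0, 0, -1, 0, 0, 0], [0, 0, -2.5, 0, 0, 0], [0, 0, -5, 0, 0, 0]],
  ],
  fingers=0.65,
)

```text
clock: 12.45
tool_pos: [0.5981, 0.1726, 0.0744]
orientation: [179.8, 0.2, -15.3]
force: [-0.0, -0.1, -0.2]
opening: 0.0569
gripper_force: 0.0
```

Call:
send_rows(
  plan=[
    [[0, 0, -3, 0, 0, 0], [0, 0, -5, 0, 0, 0], [0, 0, -5, 0, 0, 0]],
  ],
  fingers=1,
)

```text
clock: 12.7
tool_pos: [0.6022, 0.1746, 0.1315]
orientation: [-179.7, -0.4, -15.3]
force: [1.3, 0.4, -0.2]
opening: 0.0718
gripper_force: 0.0
```

```bash
python3 -c "
from h import *
go(.5277,-.2085,.12,1)"
```

```text
t 12.7 at [0.6022 0.1746 0.1315] open 0.0718 -> shift cm [ 2.88 38.93  0.96] turn [ -0.2  -0.4 -16.3] rows 9.4
```

Call:
send_rows(
  plan=[
    [[2.4, 32, 0, 0, 0, 0], [2.4, 32, 0, 0, 0, 0], [2.4, 32, 0, 0, 0, 0], [2.4, 32, 0, 0, 0, 0], [2.4, 32, 0, 0, 0, 0], [2.4, 32, 0, 0, 0, 0], [2.4, 32, 0, 0, 0, 0], [2.4, 32, 0, 0, 0, 0]],
  ],
)

```text
clock: 13.37
tool_pos: [0.5369, -0.1443, 0.126]
orientation: [180.0, -0.0, -15.4]
force: [0.9, 0.7, 0.4]
opening: 0.0878
gripper_force: 0.0
```

Call:
send_rows(
  plan=[
    [[0.5, 6.7, 0, 0, 0, -16.3], [0.5, 6.7, 0, 0, 0, -16.3], [0.5, 6.7, 0, 0, 0, -16.3], [0.5, 6.7, 0, 0, 0, -16.3], [0.5, 6.7, 0, 0, 0, -16.3], [0.5, 6.7, 0, 0, 0, -16.3]],
  ],
)

```text
clock: 13.87
tool_pos: [0.5254, -0.207, 0.1257]
orientation: [-180.0, -0.0, 0.9]
force: [0.2, -0.0, 0.1]
opening: 0.0872
gripper_force: 0.0
```

```bash
python3 -c "
from h import *
s=snap('side','s5');t=snap('top','t5')
cv2.imwrite('pics/v5.png',np.hstack([cv2.resize(s['img'][120:220,110:340],None,fx=1.9,fy=1.9),cv2.resize(t['img'][85:185,130:300],None,fx=1.9,fy=1.9)])[:,:,::-1])
go(.5277,-.2085,.0165,1)"
```

```text
t 13.97 at [ 0.5255 -0.2067  0.1257] open 0.0877 -> shift cm [ 0.21  0.18 10.92] turn [-0. -0. -0.] rows 2.6
```

View pics/v5.png

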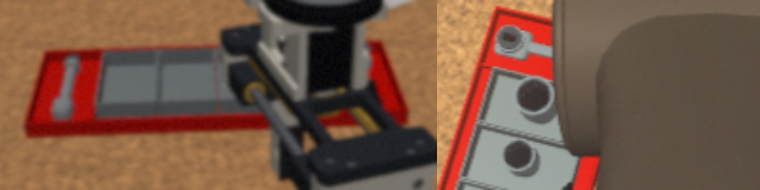

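Sockets 32 and 27 both stand in their boxes (top crop (536,97) and (519,157)). Now 21, with a longer closing time.

Call:
send_rows(
  plan=[
    [[0.2, 0.2, 3, 0, 0, 0], [0.2, 0.2, 6, 0, 0, 0], [0.2, 0.2, 9, 0, 0, 0], [0.2, 0.2, 10.4, 0, 0, 0], [0.2, 0.2, 10.9, 0, 0, 0], [0.2, 0.2, 10.9, 0, 0, 0], [0.2, 0.2, 10.9, 0, 0, 0]],
  ],
  fingers=0.7,
)

```text
clock: 14.55
tool_pos: [0.5281, -0.2092, 0.0172]
orientation: [180.0, -0.0, 1.0]
force: [-0.6, -0.6, 0.7]
opening: 0.062
gripper_force: 0.0
```

Call:
send_rows(
  plan=[
    [[0, 0, 0, 0, 0, 0], [0, 0, 0, 0, 0, 0], [0, 0, 0, 0, 0, 0], [0, 0, 0, 0, 0, 0], [0, 0, 0, 0, 0, 0], [0, 0, 0, 0, 0, 0], [0, 0, 0, 0, 0, 0], [0, 0, 0, 0, 0, 0]],
  ],
  fingers=0.15,
)

```text
clock: 15.22
tool_pos: [0.5274, -0.2096, 0.017]
orientation: [180.0, -0.0, 1.0]
force: [-0.4, 1.5, 5.7]
opening: 0.0289
gripper_force: 30.0
```

Call:
send_rows(
  plan=[
    [[0, 0, 0, 0, 0, 0], [0, 0, 0, 0, 0, 0], [0, 0, 0, 0, 0, 0]],
  ],
)

```text
clock: 15.47
tool_pos: [0.5275, -0.2096, 0.0169]
orientation: [180.0, -0.0, 1.0]
force: [-1.6, 1.3, 5.9]
opening: 0.0285
gripper_force: 30.0
```

Call:
send_rows(
  plan=[
    [[0, 0, -2, 0, 0, 0], [0, 0, -5, 0, 0, 0], [0, 0, -8, 0, 0, 0], [0, 0, -10, 0, 0, 0], [0, 0, -10, 0, 0, 0]],
  ],
)

```text
clock: 15.88
tool_pos: [0.5298, -0.2101, 0.121]
orientation: [179.9, -0.4, 1.0]
force: [1.0, -0.2, -0.4]
opening: 0.0283
gripper_force: 30.0
```

```bash
python3 -c "
from h import *
go(.5356,.190,.117,-15.3)"
```

```text
t 15.88 at [ 0.5298 -0.2101  0.121 ] open 0.0283 -> shift cm [  1.29 -39.99   0.35] turn [ 0.  -0.4 16.3] rows 9.6
```

Call:
send_rows(
  plan=[
    [[1.1, -33, 0, 0, 0, 0], [1.1, -33, 0, 0, 0, 0], [1.1, -33, 0, 0, 0, 0], [1.1, -33, 0, 0, 0, 0], [1.1, -33, 0, 0, 0, 0], [1.1, -33, 0, 0, 0, 0], [1.1, -33, 0, 0, 0, 0], [1.1, -33, 0, 0, 0, 0]],
  ],
)

```text
clock: 16.55
tool_pos: [0.5318, 0.1227, 0.1158]
orientation: [180.0, 0.0, 1.0]
force: [1.1, -0.1, -1.4]
opening: 0.0282
gripper_force: 30.0
```

Call:
send_rows(
  plan=[
    [[0.4, -7, 0, 0, 0, 16.3], [0.4, -7, 0, 0, 0, 16.3], [0.4, -7, 0, 0, 0, 16.3], [0.4, -7, 0, 0, 0, 16.3], [0.4, -7, 0, 0, 0, 16.3], [0.4, -7, 0, 0, 0, 16.3]],
  ],
)

```text
clock: 17.05
tool_pos: [0.5349, 0.1897, 0.1159]
orientation: [179.9, 0.1, -15.3]
force: [-0.2, 0.1, -1.2]
opening: 0.0284
gripper_force: 30.0
```

```bash
python3 -c "
from h import *
go(.5356,.190,.0225,-15.3)"
```

```text
t 17.05 at [0.5349 0.1897 0.1159] open 0.0284 -> shift cm [ 0.07 -0.06  9.34] turn [0.1 0.1 0. ] rows 2.2
```

Call:
send_rows(
  plan=[
    [[0.1, -0.1, 3, 0, 0, 0], [0.1, -0.1, 6, 0, 0, 0], [0.1, -0.1, 8, 0, 0, 0], [0.1, -0.1, 9, 0, 0, 0], [0.1, -0.1, 9.2, 0, 0, 0], [0.1, -0.1, 9.3, 0, 0, 0], [0.1, -0.1, 9.3, 0, 0, 0]],
  ],
)

```text
clock: 17.63
tool_pos: [0.5374, 0.1914, 0.0245]
orientation: [-179.9, -0.1, -15.3]
force: [-0.6, -0.2, -0.2]
opening: 0.0285
gripper_force: 30.0
```

Call:
send_rows(
  plan=[
    [[0, 0, 0.1, 0, 0, 0], [0, 0, 0.1, 0, 0, 0], [0, 0, 0.1, 0, 0, 0]],
  ],
)

```text
clock: 17.88
tool_pos: [0.5371, 0.1917, 0.0235]
orientation: [-179.9, -0.1, -15.3]
force: [-0.3, -0.4, -1.8]
opening: 0.0282
gripper_force: 30.0
```

Call:
send_rows(
  plan=[
    [[0, 0, 0.1, 0, 0, 0], [0, 0, 0.2, 0, 0, 0], [0, 0, 0.2, 0, 0, 0], [0, 0, 0.2, 0, 0, 0]],
  ],
)

```text
clock: 18.22
tool_pos: [0.5368, 0.1915, 0.0209]
orientation: [-180.0, -0.0, -15.3]
force: [-1.2, -0.3, 3.7]
opening: 0.0283
gripper_force: 30.0
```

Contact at the expected height, so I release.

Call:
send_rows(
  plan=[
    [[0, 0, 0, 0, 0, 0], [0, 0, 0, 0, 0, 0], [0, 0, 0, 0, 0, 0], [0, 0, 0, 0, 0, 0], [0, 0, 0, 0, 0, 0], [0, 0, -1, 0, 0, 0], [0, 0, -2.5, 0, 0, 0], [0, 0, -5, 0, 0, 0]],
  ],
  fingers=0.6,
)

```text
clock: 18.88
tool_pos: [0.5353, 0.1905, 0.0697]
orientation: [179.8, 0.2, -15.3]
force: [0.7, -1.0, -0.2]
opening: 0.0523
gripper_force: 0.0
```

Call:
send_rows(
  plan=[
    [[0, 0, -3, 0, 0, 0], [0, 0, -5, 0, 0, 0], [0, 0, -5, 0, 0, 0]],
  ],
  fingers=0.6,
)

```text
clock: 19.13
tool_pos: [0.5392, 0.1928, 0.1262]
orientation: [-179.7, -0.3, -15.3]
force: [1.3, 0.3, 0.4]
opening: 0.0526
gripper_force: 0.0
```

```bash
python3 -c "
from h import *
go(.5975,-.2085,.12,1)"
```

```text
t 19.13 at [0.5392 0.1928 0.1262] open 0.0526 -> shift cm [16.19 37.18  0.5 ] turn [ -0.3  -0.4 -16.3] rows 9.7
```

Call:
send_rows(
  plan=[
    [[13.2, 30.3, 0, 0, 0, 0], [13.2, 30.3, 0, 0, 0, 0], [13.2, 30.3, 0, 0, 0, 0], [13.2, 30.3, 0, 0, 0, 0], [13.2, 30.3, 0, 0, 0, 0], [13.2, 30.3, 0, 0, 0, 0], [13.2, 30.3, 0, 0, 0, 0], [13.2, 30.3, 0, 0, 0, 0]],
  ],
)

```text
clock: 19.8
tool_pos: [0.5837, -0.138, 0.1211]
orientation: [-180.0, -0.0, -15.3]
force: [0.8, 0.4, 0.7]
opening: 0.0525
gripper_force: 0.0
```

Call:
send_rows(
  plan=[
    [[3.1, 6.9, 0, 0, 0, -16.3], [3.1, 6.9, 0, 0, 0, -16.3], [3.1, 6.9, 0, 0, 0, -16.3], [3.1, 6.9, 0, 0, 0, -16.3], [3.1, 6.9, 0, 0, 0, -16.3], [3.1, 6.9, 0, 0, 0, -16.3], [3.1, 6.9, 0, 0, 0, -16.3]],
  ],
)

```text
clock: 20.38
tool_pos: [0.5956, -0.2094, 0.1209]
orientation: [-180.0, -0.0, 1.0]
force: [0.5, 0.8, 0.3]
opening: 0.0527
gripper_force: 0.0
```

```bash
python3 -c "
from h import *
go(.5975,-.2085,.0155,1)"
```

```text
t 20.38 at [ 0.5956 -0.2094  0.1209] open 0.0527 -> shift cm [ 0.19 -0.08 10.54] turn [-0. -0. -0.] rows 2.5
```

Call:
send_rows(
  plan=[
    [[0.2, -0.1, 3, 0, 0, 0], [0.2, -0.1, 6, 0, 0, 0], [0.2, -0.1, 9, 0, 0, 0], [0.2, -0.1, 10.1, 0, 0, 0], [0.2, -0.1, 10.5, 0, 0, 0], [0.2, -0.1, 10.5, 0, 0, 0], [0.2, -0.1, 10.5, 0, 0, 0]],
  ],
)

```text
clock: 20.97
tool_pos: [0.5987, -0.2093, 0.017]
orientation: [180.0, -0.1, 1.0]
force: [1.1, -0.6, 0.3]
opening: 0.0528
gripper_force: 0.0
```

Call:
send_rows(
  plan=[
    [[0, 0, 0, 0, 0, 0], [0, 0, 0, 0, 0, 0], [0, 0, 0, 0, 0, 0], [0, 0, 0, 0, 0, 0], [0, 0, 0, 0, 0, 0], [0, 0, 0, 0, 0, 0], [0, 0, 0, 0, 0, 0], [0, 0, 0, 0, 0, 0]],
  ],
  fingers=0.05,
)

```text
clock: 21.63
tool_pos: [0.5977, -0.2095, 0.0159]
orientation: [180.0, -0.0, 1.0]
force: [-1.0, 0.8, 4.3]
opening: 0.0213
gripper_force: 30.0
```

Call:
send_rows(
  plan=[
    [[0, 0, 0, 0, 0, 0], [0, 0, 0, 0, 0, 0], [0, 0, 0, 0, 0, 0]],
  ],
)

```text
clock: 21.88
tool_pos: [0.5977, -0.2095, 0.016]
orientation: [180.0, -0.0, 1.0]
force: [-1.3, 0.7, 5.3]
opening: 0.0214
gripper_force: 30.0
```

Call:
send_rows(
  plan=[
    [[0, 0, -2, 0, 0, 0], [0, 0, -5, 0, 0, 0], [0, 0, -8, 0, 0, 0], [0, 0, -10, 0, 0, 0], [0, 0, -10, 0, 0, 0]],
  ],
)

```text
clock: 22.3
tool_pos: [0.6002, -0.21, 0.1204]
orientation: [179.9, -0.4, 1.0]
force: [0.9, 0.1, -0.0]
opening: 0.0212
gripper_force: 30.0
```

```bash
python3 -c "
from h import *
go(.472,.2075,.115,-15.3)"
```

```text
t 22.3 at [ 0.6002 -0.21    0.1204] open 0.0212 -> shift cm [-12.07 -41.97   0.39] turn [ 0.  -0.4 16.3] rows 10.5
```

Call:
send_rows(
  plan=[
    [[-9.2, -32, 0, 0, 0, 0], [-9.2, -32, 0, 0, 0, 0], [-9.2, -32, 0, 0, 0, 0], [-9.2, -32, 0, 0, 0, 0], [-9.2, -32, 0, 0, 0, 0], [-9.2, -32, 0, 0, 0, 0], [-9.2, -32, 0, 0, 0, 0], [-9.2, -32, 0, 0, 0, 0]],
  ],
)

```text
clock: 22.97
tool_pos: [0.4988, 0.1105, 0.1151]
orientation: [180.0, 0.0, 1.0]
force: [1.2, -0.5, -0.6]
opening: 0.0213
gripper_force: 30.0
```

Call:
send_rows(
  plan=[
    [[-2.8, -10, 0, 0, 0, 16.3], [-2.8, -10, 0, 0, 0, 16.3], [-2.8, -10, 0, 0, 0, 16.3], [-2.8, -10, 0, 0, 0, 16.3], [-2.8, -10, 0, 0, 0, 16.3], [-2.8, -10, 0, 0, 0, 16.3], [-2.8, -10, 0, 0, 0, 16.3]],
  ],
)

```text
clock: 23.55
tool_pos: [0.4702, 0.2075, 0.1151]
orientation: [180.0, 0.0, -15.3]
force: [0.5, 0.1, -1.5]
opening: 0.021
gripper_force: 30.0
```

```bash
python3 -c "
from h import *
s=snap('side','s6');cv2.imwrite('pics/v6.png',cv2.resize(s['img'][80:220,110:340],None,fx=2.5,fy=2.5)[:,:,::-1])
go(.472,.2075,.0215,-15.3)"
```

```text
t 23.6 at [0.4704 0.2073 0.1152] open 0.0212 -> shift cm [ 0.15 -0.07  9.37] turn [ 0.   0.  -0.1] rows 2.2
```

View pics/v6.png

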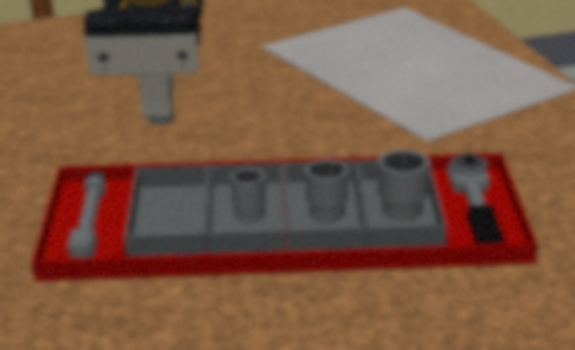

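Sockets 21, 27 and 32 stand upright in order at (249,195), (326,190) and (403,185), and the tools haven't moved. I lower 13 into the last box.

Call:
send_rows(
  plan=[
    [[0.2, -0.1, 3, 0, 0, 0], [0.2, -0.1, 6, 0, 0, 0], [0.2, -0.1, 8, 0, 0, 0], [0.2, -0.1, 9, 0, 0, 0], [0.2, -0.1, 9.2, 0, 0, 0], [0.2, -0.1, 9.4, 0, 0, 0], [0.2, -0.1, 9.4, 0, 0, 0], [0.2, -0.1, 9.4, 0, 0, 0]],
  ],
)

```text
clock: 24.27
tool_pos: [0.4733, 0.2093, 0.0227]
orientation: [-179.9, -0.1, -15.3]
force: [-0.2, -0.6, 0.1]
opening: 0.0215
gripper_force: 30.0
```

Call:
send_rows(
  plan=[
    [[0, 0, 0.1, 0, 0, 0], [0, 0, 0.1, 0, 0, 0], [0, 0, 0.1, 0, 0, 0]],
  ],
)

```text
clock: 24.52
tool_pos: [0.4727, 0.2091, 0.0211]
orientation: [-179.9, -0.0, -15.3]
force: [0.3, 0.6, -0.7]
opening: 0.0211
gripper_force: 30.0
```

Call:
send_rows(
  plan=[
    [[0, 0, 0.1, 0, 0, 0], [0, 0, 0.1, 0, 0, 0], [0, 0, 0.1, 0, 0, 0]],
  ],
)

```text
clock: 24.77
tool_pos: [0.4728, 0.2091, 0.0199]
orientation: [-180.0, -0.0, -15.3]
force: [-2.2, 0.7, 3.9]
opening: 0.0213
gripper_force: 30.0
```

Call:
send_rows(
  plan=[
    [[0, 0, 0, 0, 0, 0], [0, 0, 0, 0, 0, 0], [0, 0, 0, 0, 0, 0], [0, 0, 0, 0, 0, 0], [0, 0, 0, 0, 0, 0], [0, 0, -1, 0, 0, 0], [0, 0, -2.5, 0, 0, 0], [0, 0, -5, 0, 0, 0]],
  ],
  fingers=0.55,
)

```text
clock: 25.43
tool_pos: [0.4714, 0.2078, 0.0689]
orientation: [179.8, 0.1, -15.3]
force: [0.7, 0.3, -1.2]
opening: 0.0484
gripper_force: 0.0
```

Call:
send_rows(
  plan=[
    [[0, 0, -4, 0, 0, 0], [0, 0, -8, 0, 0, 0], [0, -4, -10, 0, 0, 0], [0, -8, -11, 0, 0, 0], [0, -12, -11, 0, 0, 0], [0, -16, -11, 0, 0, 0], [0, -20, -11, 0, 0, 0], [0, -20, -11, 0, 0, 0]],
  ],
)

```text
clock: 26.1
tool_pos: [0.5266, 0.4074, 0.1791]
orientation: [-180.0, -0.1, -15.2]
force: [0.4, -0.4, -0.2]
opening: 0.0486
gripper_force: 0.0
```

Call:
send_rows(
  plan=[
    [[0, 0, 0, 0, 0, 0], [0, 0, 0, 0, 0, 0], [0, 0, 0, 0, 0, 0]],
  ],
)

```text
clock: 26.35
tool_pos: [0.5251, 0.4009, 0.18]
orientation: [180.0, 0.0, -15.3]
force: [0.2, 0.5, 0.7]
opening: 0.0479
gripper_force: 0.0
```

```bash
python3 -c "
from h import *
s=snap('side','s7');t=snap('top','t7')
a=cv2.resize(s['img'][120:220,110:340],None,fx=1.7,fy=1.7);b=cv2.resize(t['img'][85:295,100:290],None,fx=2,fy=2)
c=np.zeros((420,a.shape[1]+b.shape[1],3),np.uint8);c[:len(a),:a.shape[1]]=a;c[:,a.shape[1]:]=b
cv2.imwrite('pics/v7.png',c[:,:,::-1])"
```

```text
(no output)
```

View pics/v7.png

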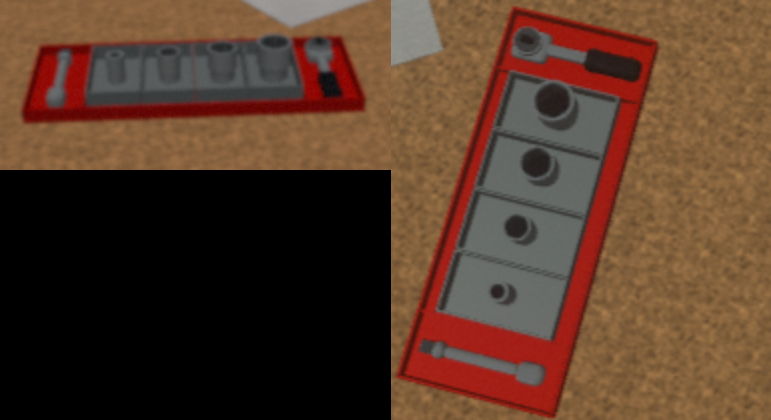

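All four sockets stand upright, centred in their boxes in size order: (555,103), (539,165), (519,228) and (502,292). The ratchet and the bar lie where they were, and the arm is clear.

```bash
python3 -c "
from plant import ctrl
print(ctrl.close_job())"
```

```text
the job is handed in; nothing more can be done
None
```

The job is handed in at about 26 s: all four sockets stand upright in their boxes, largest next to the ratchet and smallest next to the extension bar, both tools look unmoved in the final images, and no verdict was returned.

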